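# Set out the board-rework mat

### The arm

A 7-joint arm with a two-finger parallel gripper is mounted at the origin on the work surface. World frame = base frame: x ahead of the robot, y to its left, z up, the work surface at z = 0. Lengths are in m, angles in rad, forces in N, time in s.
With the tool pointing down it reaches from about 0.425 to 1.025 m from the base axis. Payload 9.4 kg.
Tool frame: the origin (TCP) lies at the very end of the fingers, on their centre line; the grasp point (between the pads) lies 19 mm behind it (grip_point_offset is the distance from the TCP to the grasp point, in m); z points along the fingers, y is the line along which they close (so a half turn about z gives the same grasp; the last joint's range is limited). The gripper opens to 93 mm and grips with 3 to 60 N. Pads are 15 mm wide; open, the fingers measure 128 mm over their backs; the gripper's body (75 mm by 188 mm) begins 65 mm behind the grasp point.
Start: joints at [1.219, 0.599, -0.003, 1.599, 0.002, 0.943, -0.08], TCP at [0.197, -0.698, 0.219] pointing down, gripper open.
Joint ranges: [-2.57, 2.57], [-0.35, 1.97], [-1.29, 1.29], [0.11, 2.56], [-1.05, 4.19], [0.11, 1.86], [-2.63, 2.63]. Speed limits (rad/s): [2.22, 2.22, 3.01, 3.01, 3.14, 3.14, 3.14].

### API

Orientations are given as a unit quaternion [x, y, z, w].
In Python, from plant import * gives the robot as it stands. Calls block until the motion is done:
- move_pose(position, orientation): joint-space move of the TCP to a pose.
- move_linear(position, v=0.15, frame=None, max_force=None): straight line of the TCP; frame=None keeps the orientation; v is the mean speed in m/s. With max_force (N) it stops when the force on the tool has changed by that much, and returns True; else False.
- move_joints(angles): joint-space move.
- grip(opening): finger opening in m; the grip force is fixed at half the most; returns when the fingers have stopped.
- dwell(seconds).
- ik(position, orientation): joint angles nearest the present ones, or None.
- get_obs(): the state.
- snapshot(name): name is "side" or "top"; returns the picture (420x560x3 uint8, red, green, blue); there is no depth.
- camera_info(name): a dict with "fx", "fy", "cx", "cy" (pixels), "k1" (the pictures are not rectified: a ray, as slopes to the right and down, at radius r is drawn at 1 + k1 r^2 times it, then the intrinsics apply), "rvec" (rotation vector, rad) and "tvec" (3), from world to camera coordinates, as OpenCV has them. Camera axes: x right, y down, z forward; pixel columns grow to the right and rows downward; lengths in m; the calibration is good to about 2 mm. A picture is of the moment at which its call begins. camera_info takes no time and is no camera call.
A pose or a line that the arm cannot do raises MotionError and nothing moves.
- finish_job(): hands the job in; it is judged then, once.
Trained networks look in the newest picture that a camera, given by its name, has taken for a name from the list of things; names that differ only in an ending like _2 or _b are one class to them, and where a whole thing is asked for, a point or a joint stands for the part that bears it (a point fixed in the world has none). Each returns a list of dicts, best first, with "confidence" (0 to 1); they miss things now and then, are a little off and sometimes report something else, mostly with a low value. They report only what shows in the picture. A call takes as long as a camera call. They do not tell look-alikes from the thing itself.
- search_frame(name, camera): "extent" ([left, top, right, bottom] in pixels, round what is visible of it).
- place_of(name, camera): "position" ([column, row] in pixels: a listed point, or the origin of a listed thing).
The state is a dict: "clock": time; "qpos": joint angles; "joint_velocities": joint speeds; "effort": joint torques, N m; "tool_pos": TCP position; "tool_rot": TCP orientation; "wrist_force": force on the tool from outside, world axes, zero at the start; "moment": the same for the moment, N m; "finger_gap": finger opening in m; "finger_force": force on a finger pad.
Only numpy, scipy, OpenCV 4.12 (cv2) and the standard library are available. Lean on these libraries where they do the work, as an engineer would, in place of code of your own. Each camera call takes 0.05 s, during which the arm holds its last target. There are 200 camera calls.

### The job

Set out the grey mat for reworking the circuit board: lay the board flat on the middle of the white tile, squared up with the tile's edges, and set the finned heat sink on the board's big chip with its fins running along the board's length. Stand the pump bottle in the middle of the steel dish, keeping it upright all the way, and stand the flux jar midway between tile and dish. Stand the loupe straight behind the jar, on the mat towards its edge away from the robot, leaving a gap of about 3 cm between the two.

Things in the scene. Friction and masses are not known exactly. Their poses are not given: they have to be found in the camera images.
- mat: Fixed thin grey work mat, 210 x 390 mm, 2 mm thick, top 2 mm above the table. Origin: centre of its underside, on the table. Its x axis (short side) points away from the robot, to within 0.15 rad; its y axis (long side) to the robot's left. Tile and dish lie fixed on it in either order, their centres at x = -35 mm and y = +130 / -130 mm of the mat, so that the point midway between them is at x = -35 mm, y = 0.
- tile: Fixed square white ceramic tile, 100 x 100 x 8 mm, lying on the mat, top 10 mm above the table. Origin: centre of its underside; x and y axes parallel to its edges, turned up to 0.3 rad on the mat.
- dish: Fixed shallow round steel dish on the mat, 100 mm across, rim 10 mm high, wall 3 mm, floor 3 mm thick (inner floor 5 mm above the table, 94 mm across). Origin: centre of its underside.
- board: Loose green circuit board set in a flat black plastic carrier, 80 mm long (x) x 50 mm wide (y) x 10 mm high, about 60 g. Origin: centre of its underside. Carries one large square black chip near its +x end and two small steel connectors, 5 mm high, at its -x end. Pick it by the carrier's two long sides (50 mm apart), which are bare. Starts flat on the table.
- board_chip (a point): Centre of the top of the board's large black chip: chip 24 x 24 mm, standing 3 mm above the carrier; this point is 17 mm from the board's origin along the board's x, 13 mm above its underside; moves with the board.
- heatsink: Loose aluminium heat sink, 30 x 30 mm, 24 mm high, about 50 g, with four upright fins (3.6 mm thick, 5 mm gaps, darker base between them) that run along its x axis; outer fin faces look to +y and -y and can be gripped. Origin: centre of its underside. Starts upright on the table.
- bottle: Loose pale aqua solvent bottle with a steel pump top, about 220 g. Square body 46 x 46 mm, 74 mm high, then a round steel neck 36 mm in diameter from 74 to 110 mm and a small cap to 115 mm above its underside. Origin: centre of its underside; z up. Starts upright on the table.
- jar: Loose low round flux jar, 44 mm diameter, 36 mm high, white with a grey lid, about 60 g. Origin: centre of its underside; z up. Starts upright on the table.
- loupe: Loose black cylindrical stand magnifier (loupe) with a steel band and a glass top, 50 mm diameter, 40 mm high, about 70 g. Origin: centre of its underside; z up. Starts upright on the table.
Mind the look-alikes: they are no part of the job. Leave any purple look-alike of the jar alone. Leave any turquoise look-alike of the heatsink alone.

How it is judged:
By the outcome, as a careful person would: the job done as asked, in the order asked, and still so for the second after the job is handed in, with the robot touching nothing.
It also fails if it takes over 128 s, if anything falls off the work surface, if the arm or the gripper's body presses on something with over 40 N, if the wrist force passes 120 N, or if a joint passes its speed limit or range.

## Working session

There is one attempt and no reset: what is moved stays moved. The work goes in short steps, each a Python script; the robot and the scene stay as the last script left them, time stands still between calls to the robot, and variables do not carry over. Pictures are saved under pics/ and viewed, at most 14 in all, crops included, and the job is handed in when it is done.

```bash
ls; mkdir -p pics
python3 - <<'E'
from plant import *
import cv2,numpy as np
for n in("side","top"):
    im=snapshot(n); cv2.imwrite(f"pics/{n}0.png",im[:,:,::-1]); print(n,camera_info(n))
    for t in "mat tile dish board board_chip heatsink bottle jar loupe".split():
        print(t,[(np.round(d["position"],1).tolist(),round(d["confidence"],2)) for d in place_of(t,n)])
print(get_obs())
E
```

```text
pics
side {'fx': 506.5369979206223, 'fy': 506.5369979206223, 'cx': 284.0217360210849, 'cy': 210.03374659156384, 'k1': -0.02628303174463754, 'rvec': array([ 2.19402119, -0.17067415,  0.08164742]), 'tvec': array([-0.55007407,  0.10114833,  1.2367271 ])}
mat [([251.7, 230.2], 0.65), ([315.8, 318.6], 0.48), ([344.9, 264.3], 0.16)]
tile [([330.0, 223.1], 0.33)]
dish [([238.6, 197.1], 0.86)]
board [([329.3, 226.0], 0.9)]
board_chip [([335.4, 217.3], 0.59)]
heatsink [([343.5, 264.0], 0.56), ([374.5, 283.0], 0.52), ([243.5, 334.8], 0.23)]
bottle [([317.0, 321.7], 0.77)]
jar [([243.3, 334.6], 0.92), ([274.7, 301.8], 0.66)]
loupe [([276.7, 166.4], 0.76)]
top {'fx': 437.10699510867613, 'fy': 437.10699510867613, 'cx': 282.494019937207, 'cy': 209.42675985409156, 'k1': 0.01900880100432673, 'rvec': array([ 2.12825413, -2.1581619 ,  0.17427133]), 'tvec': array([0.01306031, 0.59049576, 1.00648564])}
mat [([275.9, 255.1], 0.81)]
tile [([333.1, 275.6], 0.62)]
dish [([221.2, 271.7], 0.63)]
board [([284.0, 175.6], 0.87)]
board_chip [([281.5, 169.6], 0.59)]
heatsink [([371.0, 155.8], 0.64), ([343.6, 177.4
[... 197 characters left out ...]
array([ 1.21931686,  0.59931288, -0.00249406,  1.59939911,  0.00180944,
        0.94292733, -0.07979521]), 'joint_velocities': array([-0.00037461,  0.00213393,  0.00093027, -0.00182655,  0.00028487,
       -0.0005615 ,  0.0010806 ]), 'effort': array([ 6.07208203e-04, -7.64840913e+01,  1.49639491e+00, -2.52711743e+01,
       -5.23597794e-02,  1.04487382e-02,  7.53237669e-05]), 'tool_pos': array([ 0.19670073, -0.69779628,  0.21860883]), 'tool_rot': array([ 9.90575006e-01,  1.36971367e-01, -3.28504975e-05, -1.55321167e-05]), 'wrist_force': array([0.50143444, 0.75317056, 0.71831813]), 'moment': array([ 0.00359608, -0.00021672,  0.01340379]), 'finger_force': 0.0, 'finger_gap': 0.0931154929530812}
```

View pics/top0.png

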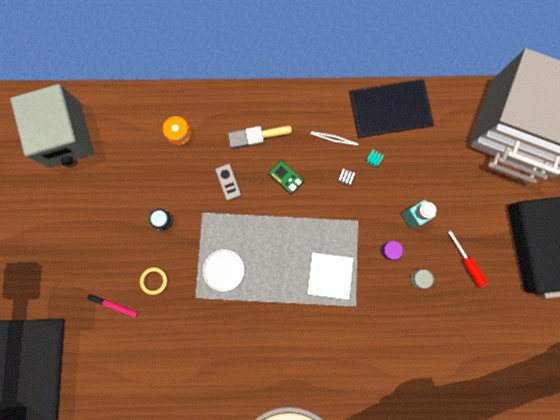

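View pics/side0.png

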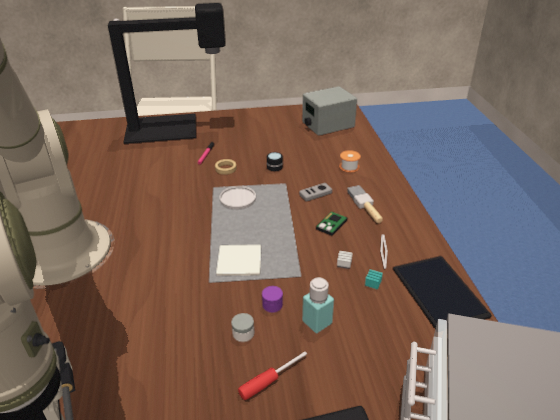

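```bash
cat > h.py <<'E'
import cv2,numpy as np
from plant import *
from scipy.spatial.transform import Rotation as R
from scipy.optimize import minimize
def proj(P,n):
    c=camera_info(n); P=np.atleast_2d(np.asarray(P,float))
    K=np.array([[c["fx"],0,c["cx"]],[0,c["fy"],c["cy"]],[0,0,1]])
    return cv2.projectPoints(P,c["rvec"],c["tvec"],K,np.array([c["k1"],0,0,0,0]))[0][:,0]
def back(uv,n,z):
    c=camera_info(n); K=np.array([[c["fx"],0,c["cx"]],[0,c["fy"],c["cy"]],[0,0,1]])
    s=cv2.undistortPoints(np.asarray(uv,float).reshape(-1,1,2),K,np.array([c["k1"],0,0,0,0]))[:,0]
    M=cv2.Rodrigues(c["rvec"])[0]; o=-M.T@c["tvec"]; d=np.c_[s,np.ones(len(s))]@M
    return (o+d*((z-o[2])/d[:,2])[:,None])[:,:2]
def box(lx,ly,z0,z1): return np.array([[x,y,z] for x in(-lx/2,lx/2) for y in(-ly/2,ly/2) for z in(z0,z1)])
def cyl(d,z0,z1):
    a=np.arange(0,2*np.pi,.2); return np.concatenate([np.c_[d/2*np.cos(a),d/2*np.sin(a),0*a+z] for z in(z0,z1)])
MODELS=dict(mat=[box(.21,.39,0,.002)],tile=[box(.1,.1,.002,.010)],dish=[cyl(.1,.002,.010)],board=[box(.08,.05,0,.010)],
 heatsink=[box(.03,.03,0,.024)],bottle=[box(.046,.046,0,.074),cyl(.036,.074,.11)],jar=[cyl(.044,0,.036)],loupe=[cyl(.05,0,.04)])
def place(P,p,z=0):
    c,s=np.cos(p[2]),np.sin(p[2]); return np.c_[P[:,0]*c-P[:,1]*s+p[0],P[:,0]*s+P[:,1]*c+p[1],P[:,2]+z]
S=4
def sil(name,p,n,roi,z=0):
    m=np.zeros(((roi[3]-roi[1])*S,(roi[2]-roi[0])*S),np.uint8)
    for P in MODELS[name]:
        q=(proj(place(P,p,z),n)-roi[:2]+.5)*S-.5
        cv2.fillConvexPoly(m,cv2.convexHull(np.round(q*16).astype(np.int32)),1,shift=4)
    return m
def crop(im,roi): return cv2.resize(im[roi[1]:roi[3],roi[0]:roi[2]],None,fx=S,fy=S,interpolation=cv2.INTER_CUBIC)
E
python3 - <<'E'
from h import *
T=cv2.imread("pics/top0.png");D=cv2.imread("pics/side0.png")
C=[(T,286,177),(T,347,177),(T,420,213),(T,160,218),(D,331,222),(D,344,259),(D,318,305),(D,276,161)]
t=[cv2.resize(crop(i,(x-25,y-32,x+25,y+32)),(200,290)) for i,x,y in C]
cv2.imwrite("pics/c.png",np.vstack([np.hstack(t[:4]),np.hstack(t[4:])]))
E
```

```text
(no output)
```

View pics/c.png

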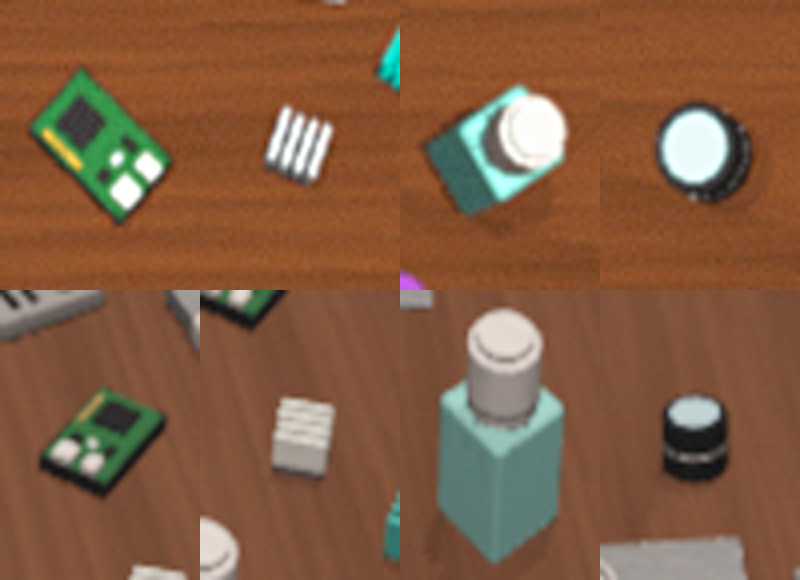

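```bash
cat >> h.py <<'E'
def obs_mask(im,roi,c,hsv_fn=None):
    k=crop(im,roi).astype(float)
    r=(k[...,0]-k[...,2])/(k[...,0]+k[...,2]+10)
    if hsv_fn is None: m=(r<.5*np.median(r))
    else: m=hsv_fn(k)
    m=cv2.morphologyEx(m.astype(np.uint8),cv2.MORPH_OPEN,np.ones((3,3)))
    n,l,st,ce=cv2.connectedComponentsWithStats(m)
    q=(np.array(c)-roi[:2])*S
    ok=[i for i in range(1,n) if st[i,4]>200]
    d=[np.min(np.hypot(*(np.argwhere(l==i)[:,::-1]-q).T)) for i in ok]
    m=(l==ok[int(np.argmin(d))]).astype(np.uint8)
    cs,_=cv2.findContours(m,cv2.RETR_EXTERNAL,cv2.CHAIN_APPROX_NONE)
    return cv2.drawContours(np.zeros_like(m),cs,-1,1,-1)
def fit(name,views,p0,z=0,yaw=True):
    """views: list of (camera,roi,mask)"""
    def cost(p):
        p=np.r_[p[:2]/100,(p[2]/5 if yaw else 0)]; t=0
        for n,roi,m in views:
            s=sil(name,p,n,roi,z); t+=1-(s&m).sum()/max(1,(s|m).sum())
        return t/len(views)
    best=None
    for y0 in (np.array([0,.4,.8,1.2])+p0[2] if yaw else [0]):
        r=minimize(cost,[p0[0]*100,p0[1]*100,y0*5][:3 if yaw else 2],method="Nelder-Mead",options=dict(xatol=.01,fatol=1e-4,maxiter=150,
          initial_simplex=np.array([p0[0]*100,p0[1]*100,y0*5][:3 if yaw else 2])+np.vstack([np.zeros(3 if yaw else 2),np.eye(3 if yaw else 2)*1.]) ))
        if best is None or r.fun<best.fun: best=r
    p=np.r_[best.x[:2]/100,best.x[2]/5 if yaw else 0]; return p,best.fun
E
cat > see.py <<'E'
from h import *
I={n:cv2.imread(f"pics/{n}0.png")[:,:,::-1] for n in("top","side")}
white=lambda t:(lambda k:(k.min(2)>t))
px=dict(board=((286,177),(331,222),32),heatsink=((347,177),(344,259),18),bottle=((420,213),(318,305),36),jar=((423,279),(243,327),18),loupe=((160,219),(275,161),20))
out=[]
def roi_(c,w): return [int(max(0,c[0]-w)),int(max(0,c[1]-w)),int(c[0]+w),int(c[1]+w)]
for o,(a,b,w) in px.items():
    v=[]
    for n,c in(("top",a),("side",b)):
        r=roi_(c,w); v.append((n,r,obs_mask(I[n],r,c)))
    p0=np.r_[back([a],"top",.02)[0],0]
    p,f=fit(o,v,p0,yaw=o not in("jar","loupe"))
    res=[np.round(fit(o,[x],p,yaw=o not in("jar","loupe"))[0],4).tolist() for x in v]
    print(o,np.round(p,4),round(f,3),"single",res)
    for n,r,m in v:
        k=crop(I[n],r)[:,:,::-1].copy()
        for mm,col in((m,(0,0,255)),(sil(o,p,n,r),(255,0,255))):
            cv2.drawContours(k,cv2.findContours(mm,0,1)[0],-1,col,1)
        out.append(cv2.resize(k,(160,160)))
mask=lambda k:(k.max(2)-k.min(2)<35)&(k.min(2)>60)
r=[180,195,380,320]; m=obs_mask(I["top"],r,(278,258),mask)
pm,f=fit("mat",[("top",r,m)],np.r_[back([[278,258]],"top",0)[0],0]); print("mat",pm,f)
k=crop(I["top"],r)[:,:,::-1].copy()
for mm,col in((m,(0,0,255)),(sil("mat",pm,"top",r),(255,0,255))): cv2.drawContours(k,cv2.findContours(mm,0,1)[0],-1,col,1)
for o,a,b in(("tile",(331,276),(239,260)),("dish",(223,270),(238,197))):
    v=[]
    for n,c in(("top",a),("side",b)):
        rr=roi_(c,34); th=225 if n=="top" else 195
        g=crop(I[n],rr).min(2); th,_=cv2.threshold(g[40:-40,40:-40].copy(),0,1,cv2.THRESH_OTSU); print(n,th)
        v.append((n,rr,obs_mask(I[n],rr,c,white(th))))
    p,f=fit(o,v,np.r_[back([a],"top",.01)[0],0],yaw=o=="tile")
    print(o,np.round(p,4),round(f,3),"single",[np.round(fit(o,[x],p,yaw=o=="tile")[0],4).tolist() for x in v])
    for n,rr,m in v:
        q=crop(I[n],rr)[:,:,::-1].copy()
        for mm,col in((m,(0,0,255)),(sil(o,p,n,rr),(255,0,255))): cv2.drawContours(q,cv2.findContours(mm,0,1)[0],-1,col,1)
        out.append(cv2.resize(q,(160,160)))
out.append(cv2.resize(k,(160,100))); out[-1]=np.vstack([out[-1],np.zeros((60,160,3),np.uint8)])
print("mids",[ (place(np.array([[-.035,y,0]]),pm)[0,:2]).round(4) for y in(.13,-.13,0)])
cv2.imwrite("pics/fit.png",np.vstack([np.hstack(out[i:i+5]) for i in(0,5,10)]))
E
python3 see.py
```

```text
board [ 0.6807 -0.0036  0.8019] 0.133 single [[0.6814, -0.005, 0.8196], [0.6821, 0.002, 0.8629]]
heatsink [ 0.6764 -0.1539  1.1948] 0.169 single [[0.6766, -0.1566, 1.2362], [0.677, -0.1497, 1.1495]]Traceback (most recent call last):
  File "see.py", line 12, in <module>
    p,f=fit(o,v,p0,yaw=o not in("jar","loupe"))
        ~~~^^^^^^^^^^^^^^^^^^^^^^^^^^^^^^^^^^^^
  File "h.py", line 51, in fit
    r=minimize(cost,[p0[0]*100,p0[1]*100,y0*5][:3 if yaw else 2],method="Nelder-Mead",options=dict(xatol=.01,fatol=1e-4,maxiter=150,
      initial_simplex=np.array([p0[0]*100,p0[1]*100,y0*5][:3 if yaw else 2])+np.vstack([np.zeros(3 if yaw else 2),np.eye(3 if yaw else 2)*1.]) ))
    res = _minimize_neldermead(fun, x0, args, callback, bounds=bounds,
                               **options)
    fxe = func(xe)
    fx = function(np.copy(x), *(wrapper_args + args))
  File "h.py", line 47, in cost
    s=sil(name,p,n,roi,z); t+=1-(s&m).sum()/max(1,(s|m).sum())
  File "h.py", line 25, in sil
    q=(proj(place(P,p,z),n)-roi[:2]+.5)*S-.5
       ~~~~^^^^^^^^^^^^^^^^
  File "h.py", line 6, in proj
    c=camera_info(n); P=np.atleast_2d(np.asarray(P,float))
ValueError: time passes only in moves, steps and waits
```

```bash
python3 - <<'E'
s=open("h.py").read()
s=s.replace("def proj(","CAM={n:camera_info(n) for n in('top','side')}\ndef proj(",1).replace("c=camera_info(n);","c=CAM[n];")
open("h.py","w").write(s)
E
python3 see.py
```

```text
board [ 0.6807 -0.0036  0.8019] 0.133 single [[0.6814, -0.005, 0.8196], [0.6821, 0.002, 0.8629]]
heatsink [ 0.6764 -0.1539  1.1948] 0.169 single [[0.6766, -0.1566, 1.2362], [0.677, -0.1497, 1.1495]]
bottle [ 0.5764 -0.3226  0.5427] 0.077 single [[0.5766, -0.3233, 0.5393], [0.5767, -0.3171, 2.0784]]
jar [ 0.4221 -0.3274  0.    ] 0.083 single [[0.4221, -0.328, 0.0], [0.4219, -0.3235, 0.0]]
loupe [0.5748 0.3063 0.    ] 0.139 single [[0.5737, 0.3033, 0.0], [0.5741, 0.3129, 0.0]]
mat [ 0.47577798  0.01868445 -0.06639219] 0.005022479832248239
top 211.0
side 175.0
tile [ 0.4318 -0.1084 -0.1361] 0.082 single [[0.4321, -0.1094, -0.1419], [0.4326, -0.0988, 1.4271]]
top 208.0
side 111.0
dish [0.4494 0.1514 0.    ] 0.383 single [[0.4495, 0.1515, 0.0], [0.4675, 0.0576, 0.0]]
mids [array([0.4495, 0.1507]), array([ 0.4322, -0.1087]), array([0.4409, 0.021 ])]
```

View pics/fit.png

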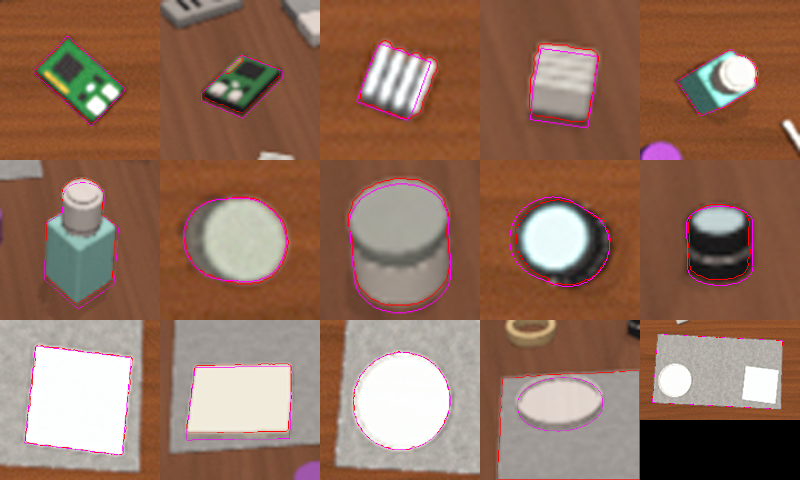

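```bash
cat >> h.py <<'E'
def quat(y): return np.array([np.cos(y/2),np.sin(y/2),0,0])
HOV=.17
def best_yaw(xy,y,period=np.pi,z=.05):
    """tool yaw, among the equivalents, with the smallest last-joint change"""
    q=get_obs()["qpos"]; c=[]
    for k in range(-3,4):
        yy=y+k*period
        if abs(yy)>np.pi+.01: continue
        j=ik([*xy,z],quat(yy))
        if j is not None and abs(j[6])<2.5: c.append((abs(np.asarray(j)-q).max(),yy,j))
    return min(c,key=lambda t:t[0])[1] if c else None
def pick(xy,yaw,z,opening,lift=HOV,period=np.pi):
    y=best_yaw(xy,yaw,period); grip(opening)
    move_pose([*xy,HOV],quat(y)); move_linear([*xy,z+.02],v=.2); move_linear([*xy,z],v=.06,max_force=15)
    grip(0); o=get_obs(); print("gap",o["finger_gap"],"F",o["finger_force"],"yaw",y)
    move_linear([*xy,lift],v=.15); o=get_obs(); print("lifted gap",o["finger_gap"],"clock",o["clock"]); return y
def lower_release(xy,z,opening,up=HOV):
    move_linear([*xy,z+.015],v=.15); move_linear([*xy,z-.002],v=.02,max_force=3)
    print("z err",get_obs()["tool_pos"][2]-z); grip(opening); dwell(.2); move_linear([*xy,up],v=.2); print("clock",get_obs()["clock"])
E
python3 - <<'E'
from h import *
for n,xy,y in [("board",(.6814,-.005),.8196),("tile",(.4321,-.1094),-.142),("tileB",(.4321,-.1094),1.429),("hs",(.6766,-.1566),-.335),("bottle",(.5766,-.3233),.539),("bottleB",(.5766,-.3233),-1.03),("dish",(.4495,.151),.0),("jar",(.4221,-.328),.7),("mid",(.4409,.021),1.5),("mid",(.4409,.021),0),("loupe",(.5737,.3033),0),("lp",(.518,.016),-.066)]:
    r=[]
    for k in(-1,0,1):
        j=[ik([*xy,z],quat(y+k*np.pi)) for z in(.005,.17)]; r.append([None if a is None else round(float(a[6]),2) for a in j])
    print(n,r)
print("purple",back([[393,250]],"top",.03))
E
```

```text
board [[1.36, 1.58], [-0.95, -0.98], [1.36, 1.58]]
tile [[0.67, 0.99], [-0.58, -1.58], [0.67, 0.99]]
tileB [[-2.21, -2.17], [-0.95, -0.3], [-2.21, -2.17]]
hs [[0.8, 0.91], [-1.59, -1.67], [0.8, 0.91]]
bottle [[1.55, 1.79], [-0.65, -0.67], [1.55, 1.79]]
bottleB [[0.6, 0.63], [-1.78, -1.91], [0.6, 0.63]]
dish [[0.9, 0.34], [-1.45, -2.18], [0.9, 0.34]]
jar [[-2.5, 2.02], [-0.44, -0.42], [-2.5, 2.02]]
mid [[-2.37, 2.09], [-1.22, -0.6], [-2.37, 2.09]]
mid [[0.61, 0.76], [-0.71, -1.85], [0.61, 0.76]]
loupe [[0.11, 0.26], [-2.13, -2.31], [0.11, 0.26]]
lp [[0.56, 0.78], [-1.54, -1.82], [0.56, 0.78]]
purple [[ 0.4905669  -0.26018991]]
```

Run:
```python
from h import *
pb=(.6814,-.005); yb=.8196; pt=(.4321,-.1094)
y=pick(pb,yb,.003,.075,lift=.12)
yt=best_yaw(pt,-.142,np.pi/2); print("tool",y,"->",yt,"board yaw",yb+yt-y)
move_pose([*pt,.12],quat(yt))
lower_release(pt,.013,.075)
move_pose([.62,-.16,.2],quat(yt))
im=snapshot("top"); cv2.imwrite("pics/t1.png",im[:,:,::-1]); print(get_obs()["clock"])
r=[295,240,370,312]
cv2.imwrite("pics/t1c.png",crop(im,r)[:,:,::-1])
```

```text
gap 0.04959211515001079 F 30.000212788581848 yaw 0.8196
lifted gap 0.049504686179015635 clock 7.35
tool 0.8196 -> 1.4287963267948967 board yaw 1.4287963267948967
z err -0.0001843987825951663
clock 11.6417
12.5
```

View pics/t1c.png

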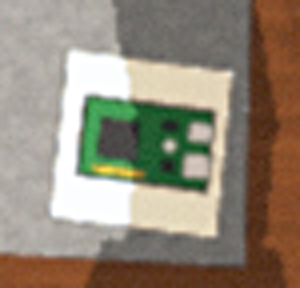

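```bash
cat > chk.py <<'E'
from h import *
I=cv2.imread("pics/t1.png")[:,:,::-1]
r=[295,240,370,312]
m=obs_mask(I,r,(322,275),lambda k:k.min(2)<125)
h=cv2.convexHull(np.argwhere(m)[:,::-1].astype(np.int32)); m=cv2.fillConvexPoly(np.zeros_like(m),h,1)
for z in(.01,):
    p,f=fit("board",[("top",r,m)],np.array([.432,-.109,-.142]),z); print(p,f)
t=place(p[None]*0,np.r_[0,0,0]); d=p[:2]-np.array([.4321,-.1094]); print("err mm",d*1e3,"yaw",(p[2]+.142+np.pi/4)%(np.pi/2)-np.pi/4)
k=crop(I,r)[:,:,::-1].copy()
for mm,c in((m,(0,0,255)),(sil("board",p,"top",r,.01),(255,0,255)),(sil("tile",(.4321,-.1094,-.142),"top",r),(255,0,0))): cv2.drawContours(k,cv2.findContours(mm,0,1)[0],-1,c,1)
cv2.imwrite("pics/chk.png",k)
E
python3 chk.py
```

```text
[ 0.432497   -0.110846    1.41942058] 0.03439568094740508
err mm [ 0.39700086 -1.44599634] yaw -0.009375750773298108
```

View pics/chk.png

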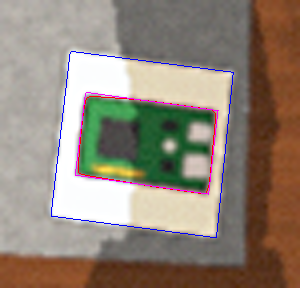

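Run:
```python
from h import *
ph=(.6766,-.1566); pc=(.4348,-.0940)
y=pick(ph,-.335,.004,.06,lift=.12)
yt=best_yaw(pc,1.425); print(y,yt)
move_pose([*pc,.12],quat(yt))
lower_release(pc,.027,.045)
move_pose([.5766,-.3233,.24],quat(best_yaw((.5766,-.3233),.539,np.pi/2)))
im=snapshot("top"); cv2.imwrite("pics/t2.png",im[:,:,::-1]); s=snapshot("side"); cv2.imwrite("pics/s2.png",s[:,:,::-1]);print(get_obs()["clock"])
cv2.imwrite("pics/t2c.png",np.hstack([crop(im,[295,240,370,312]),crop(s,[200,225,275,297])])[:,:,::-1])
```

```text
gap 0.030033974012737916 F 29.561811089515686 yaw 2.806592653589793
lifted gap 0.030130465660517546 clock 16.925
2.806592653589793 -1.716592653589793
z err -0.00011360656726441126
clock 20.9917
22.1667
```

View pics/t2c.png

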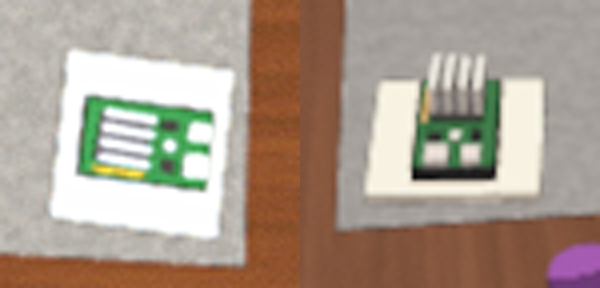

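Run:
```python
from h import *
print("hs centre",back([[295+127/4,240+138/4]],"top",.047))
pb=(.5766,-.3233); pd=(.4495,.151)
y=pick(pb,.539,.045,.085,period=np.pi/2)
try:
    move_linear([*pd,HOV],v=.2)
    lower_release(pd,.050,.085,up=.2)
except MotionError as e: print("ERR",e,get_obs()["tool_pos"])
print(get_obs()["wrist_force"])
```

```text
hs centre [[ 0.43423662 -0.09697451]]
gap 0.04630207510856066 F 29.97524321079254 yaw -2.602592653589793
lifted gap 0.04578532866203617 clock 26.2083
z err -0.00019892648796172863
clock 32.2917
[ 0.3598453  -0.23373888 -0.855898  ]
```

Run:
```python
from h import *
I=cv2.imread("pics/t2.png")[:,:,::-1]; r=[295,240,370,312]
k=crop(I,r).copy()
hb=(.4325,-.1108,1.42)
k2=k[:,:,::-1].copy()
for p,c in(((.4348,-.0940,1.425),(255,0,255)),((.4345,-.097,1.425),(0,0,255))):
    q=(proj(place(box(.03,.03,.024,.024)[::2],p,.023),"top")-r[:2]+.5)*S-.5
    cv2.drawContours(k2,[cv2.convexHull(q.astype(np.int32))],-1,c,1)
cv2.drawContours(k2,cv2.findContours(sil("board",hb,"top",r,.01),0,1)[0],-1,(255,0,0),1)
im=snapshot("top"); cv2.imwrite("pics/t3.png",im[:,:,::-1]); 
cv2.imwrite("pics/hs.png",np.hstack([cv2.resize(k2[60:220,60:240],None,fx=2,fy=2,interpolation=cv2.INTER_NEAREST),cv2.resize(im[225:325,180:290,::-1],(352,320))]))
```

```text
(no output)
```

View pics/hs.png

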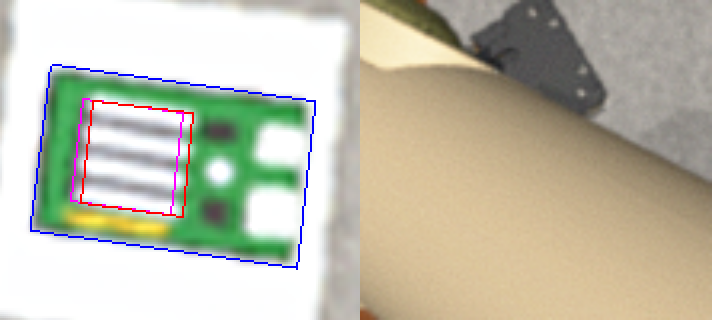

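Run:
```python
from h import *
pj=(.4221,-.328); pm=(.4409,.021)
try:
    y=pick(pj,.785,.008,.06,period=np.pi)
    yt=best_yaw(pm,1.505); print(yt)
    move_pose([*pm,HOV],quat(yt))
    lower_release(pm,.010,.06)
    move_linear([.56,.2,.22],v=.25)
    pl=(.5737,.3033); yl=best_yaw(pl,.0,np.pi); move_pose([*pl,.2],quat(yl))
except MotionError as e: print("ERR",e,get_obs()["tool_pos"])
im=snapshot("top"); cv2.imwrite("pics/t4.png",im[:,:,::-1]); print(get_obs()["clock"])
```

```text
gap 0.04368613316533384 F 30.00052884221077 yaw -2.356592653589793
lifted gap 0.0432622063161345 clock 37.7167
-1.6365926535897932
z err -8.266951759550341e-05
clock 42.5333
44.8667
```

View pics/t4.png

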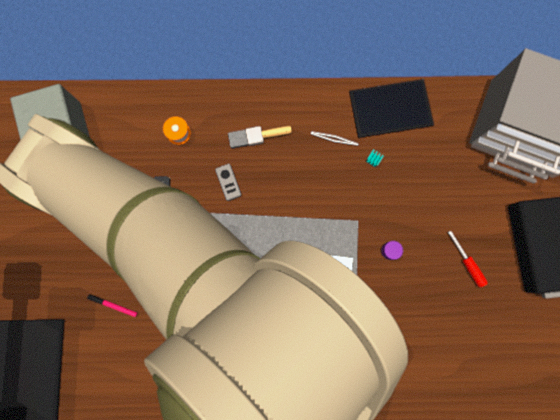

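Run:
```python
from h import *
pl=(.574,.304); pt=(.5177,.0159)
try:
    y=pick(pl,0,.008,.085,period=np.pi)
    yt=best_yaw(pt,-.3); print(yt)
    move_pose([*pt,HOV],quat(yt))
    lower_release(pt,.010,.075)
    move_pose([.25,-.65,.22],quat(.2))
except MotionError as e: print("ERR",e,get_obs()["tool_pos"])
print(get_obs()["clock"])
for n in("top","side"): cv2.imwrite(f"pics/{n}5.png",snapshot(n)[:,:,::-1])
T=cv2.imread("pics/top5.png");D=cv2.imread("pics/side5.png")
cv2.imwrite("pics/v5.png",np.vstack([cv2.resize(T[195:320,180:380],(480,300)),cv2.resize(D[140:310,170:442],(480,300))]))
```

```text
gap 0.04959672367874327 F 30.000228881835938 yaw -3.141592653589793
lifted gap 0.0495150017610888 clock 48.9833
2.8415926535897933
z err -0.00011389212633111483
clock 53.7167
56.2667
```

View pics/v5.png

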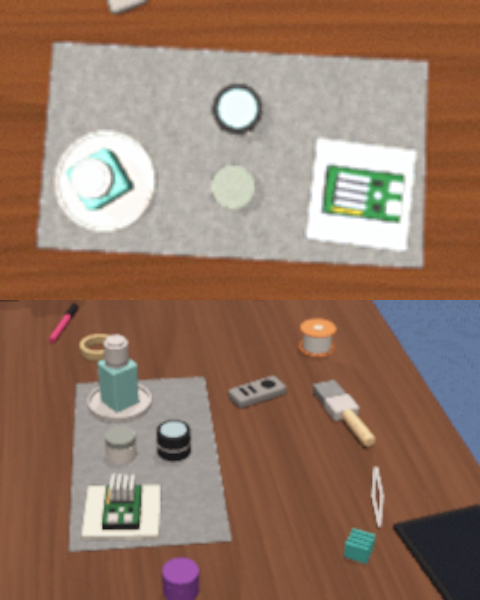

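Run:
```python
from h import *
I=cv2.imread("pics/top5.png"); r=[195,205,345,310]; S4=crop(I,r)
for o,p,z in(("jar",(.4409,.021,0),.002),("loupe",(.5177,.0159,0),.002),("bottle",(.4495,.151,.54),.005),("dish",(.4495,.151,0),0),("board",(.4321,-.1094,1.429),.01)):
    cv2.drawContours(S4,cv2.findContours(sil(o,p,"top",r,z),0,1)[0],-1,(0,0,255),1)
cv2.imwrite("pics/o5.png",S4)
```

```text
(no output)
```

View pics/o5.png

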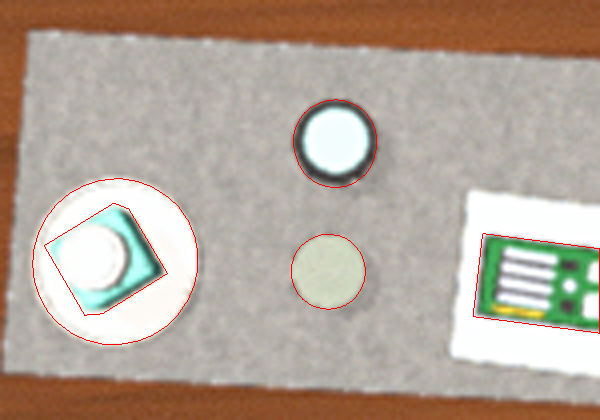

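```bash
python3 -c "
from plant import *
print(finish_job())"
```

```text
the job is handed in; nothing more can be done
None
```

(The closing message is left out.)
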